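# Reset a latched length stop and butt a turning blank against it

## Robot

A 6-joint arm with a two-finger parallel gripper is mounted at the origin on the work surface. World frame = base frame: x ahead of the robot, y to its left, z up, the work surface at z = 0. Lengths are in m, angles in rad, forces in N, time in s.
With the tool pointing down it reaches from about 0.35 to 0.775 m from the base axis. Payload 5.5 kg.
Tool frame: the origin (TCP) lies midway between the tips of the shut fingers; the grasp point (between the pads) lies 19 mm behind it; x points along the fingers, y is the direction in which the jaws open and shut, and the axes are right-handed (so a half turn about x gives the same grasp; the last joint's range is limited). The gripper opens to 85 mm and grips with 20 to 120 N. Pads are 22 mm wide; open, the fingers measure 114 mm over their backs; the gripper's body (76 mm by 85 mm) begins 54 mm behind the grasp point. The pads swing forward as they close: fully open they stand 13 mm farther back than shut.
Start: joints at [-1.25, 0.313, 0.046, 1.304, 0, 1.431], TCP at [0.256, -0.515, 0.231] pointing down, gripper open.
Joint ranges: [-2.76, 2.76], [-0.86, 1.69], [-1.03, 1.26], [-2.2, 2.34], [-1.47, 1.5], [-3.14, 3.14]. Speed limits (rad/s): [2.57, 2.57, 3.14, 3.14, 3.14, 3.14].

## Interface

Orientations are given as a unit quaternion [w, x, y, z].
In Python, from workcell import env, optics, order, models gives the robot as it stands. The module is installed in compiled form; this text tells all that it offers.
- The arm moves only by the tool servo_tool, never from a script. Its argument "moves" is a list of rows, each a list of 5 numbers: the shift along the tool's x, y, z in cm, then the turn about the tool's x in rad, then the closure, from -1 (fully open) to 1 (shut). A call has exactly 10 rows; each row shifts and turns the commanded pose from where the row before left it, along the tool's axes as they then stand; what a row does not reach is not made up. A row lasts 1/8 s, in which the tool goes at most 62.5 mm and 10.7 degrees, less where a joint would pass 70% of its speed; a pose out of reach is approached as far as the arm can. A call is refused whole if a number of a shift passes 6.25 or a number of a turn 0.188, either way. A call with a gripper value outside its range is refused whole. The fingers move at their own pace and stop on an object; "grip_force" is the grip in N (left out, the last holds). Time passes only in rows, so rows that do not move let the fingers close, or fill a call up. It gives the time, the measured TCP pose, the force and the opening at its end, in the units of the state.
- env.get_state(): the state, without advancing time (a new reading comes with each control period).
- optics.read_camera(name): name is "side" or "top"; returns a dict with "pixels" (480x640x3 uint8, blue, green, red), "vertical_fov" (degrees; the focal length in pixels is half the picture's height over the tangent of half this angle, whatever the lens; pixels are square), "cx", "cy" (the principal point, pixels), "extrinsics" (4x4, takes a point from world to camera coordinates). Camera axes: x right, y up, looking along -z (the intrinsics and any distortion apply to the point x, -y, -z); pixel columns grow to the right and rows downward; lengths in m; the calibration is good to about 2 mm. A picture is of the moment at which its call begins. There is no depth.
- order.hand_in(): hands the job in, once; it reports no verdict.
Trained networks look in a picture, given as the dict that the camera call returned (one of the last four; its "shot" number tells which), for a name from the list of things; names that differ only in an ending like _2 or _b are one class to them, and where a whole thing is asked for, a point or a joint stands for the part that bears it (a point fixed in the world has none). Each returns a list of dicts, best first, with "conf" (0 to 1); they miss things now and then, are a little off and sometimes report something else, mostly with a low value. They report only what shows in the picture. A call takes as long as a camera call. They do not tell look-alikes from the thing itself.
- models.outline_of(name, picture): "pixels" (480x640 bool, what is visible of it) and "location" ([column, row] in pixels, amid what is visible of it).
- models.pinpoint(name, picture): "location" ([column, row] in pixels: a listed point, or the origin of a listed thing).
The state is a dict: "clock": time; "joint_pos": joint angles; "qvel": joint speeds; "tau": joint torques, N m; "tcp_pos": TCP position; "orientation": TCP orientation; "wrist_force": force on the tool from outside, world axes, zero at the start; "ft_torque": the same for the moment, N m; "finger_gap": finger opening in m.
Only numpy, scipy, OpenCV 4.12 (cv2) and the standard library are available. Lean on these libraries where they do the work, as an engineer would, in place of code of your own. Each camera call takes 0.05 s, during which the arm holds its last target.

## Task

The length stop on the fence is still in its parking bay. Move it along the rail to the next notch, where its latch tab must click up and lock again, without forcing it. Then bring the square blank snug along the fence with its end butted against the stop, and leave the other things where they are.

Things in the scene. Friction and masses are not known exactly. Their poses are not given: they have to be found in the camera images.
- fence: Fixed fence. Wooden bed 235 x 440 x 12 mm (x -120 to +115, y -220 to +220 mm of the origin) carrying an aluminium rail of the same length, x +30 to +70 mm, top 60 mm above the table. The rail's face at x = +30 mm, looking to -x, is the fence face. Origin: on the table, under the bed's middle. x from bed to rail, y along the rail, z up.
- carriage (a joint): Travel of the black stop carriage along the rail towards +y of the fence, m; its middle is at fence x = 50 mm, y = 50 mm + travel. Limits -0.020 and 0.115; sliding friction about 2.5 N. Starts at 0 to 0.012, with some play, in a 40 mm wide parking bay. The next notch lies at 0.055 to 0.071, the one beyond it (too far) at 0.095 to 0.111.
- notch_guess (a point): Mean place of the next notch, fixed to the fence. The notched steel bar behind the rail (x +84 to +108 mm, top 84 mm high) sits up to 8 mm either way along y, unknown, so feel or see it: a 30 mm tooth is centred 22 mm before the notch, a 26 mm tooth 20 mm after it; the notch is 14 mm wide. The tab's 8 mm blade, at the carriage's middle, locks in it with 3 mm play each way.
- tab (a joint): Latch tab on the carriage, how far it is pressed down, m: 0 up, 0.012 right down (hard stop). Its blade clears the bar's teeth when pressed more than 8 mm. A spring lifts it, about 5 N at the top, 9 N right down. Under a tooth it stays down 8 mm with nothing pressing it and the carriage still slides; at a notch it springs up.
- tab_top (a point): Middle of the raised tab's upper face, 88 mm above the table; moves with the carriage, not down with the tab. The tab is a ribbed grey plate 52 (x) by 62 mm (y). At its -y and +y ends stand black lugs of the carriage, 44 mm wide in x, 10 mm thick, 17 mm higher than the raised tab, inner faces 35 mm from this point: a closed gripper fits between and can push them.
- stop_face (a point): Middle of the stop plate's -y face, where the blank must butt. The plate is an aluminium blade on the carriage, 8 mm thick, that reaches from the rail over the bed (fence x -50 to +30 mm, 15 to 75 mm above the table). Moves with the carriage; it is at fence y = 5 mm + the carriage's travel. Axes as the fence.
- blank: Square wooden blank, 45 x 160 x 45 mm (x, y, z), 0.16 to 0.32 kg (1.5 to 5 N to slide it), lying on the bed in front of the fence face, on the -y side of the stop, along y or nearly so. Origin: middle of its underside. When it lies snug along the fence its origin is at fence x = +7.5 mm.
- blank_end (a point): Middle of the blank's +y end face (80 mm along y and 22.5 mm up from its origin), the end that must butt against the stop face.
- wax_jar: Low glass jar, 54 mm across, 45 mm high, standing on the bed near its +y end; leave it. Origin: middle of its underside.
- gouge: Turning gouge, 310 mm long, lying on the table behind the fence; leave it. Origin: under the shank by its ferrule.
- oil_tin: Tin 68 mm across, 150 mm high, on the table; leave it. Origin: middle of its underside.
- bowl: Turned bowl 140 mm across, 55 mm high, on the table; leave it. Origin: middle of its underside.
- spindle: Turned spindle standing upright, 68 mm across its foot, 130 mm high; leave it. Origin: middle of its underside.
- offcut: Wooden offcut, 70 x 60 x 40 mm, on the table; leave it. Origin: middle of its underside.
Things that resemble listed ones, but are neither listed nor needed, are in the scene too. There is more than one size of the blank; the job needs the largest.

How it is judged:
On the way:
1. the stop is locked in the next notch, its tab up (value of joint carriage between 0.048 and 0.078 m and value of joint tab below 0.003 m), for 0.2 s.
At the end, for the whole second after the job is handed in: The carriage is locked in the notch next to the parking bay (joint carriage between 0.048 and 0.078) with its tab up (less than 3 mm down); the blank lies flat on the bed at rest, within 3.5 mm of the fence face and 0.05 rad of parallel to it, its +y end within 4 mm of the stop face (all of step 1 and y of blank_end in the frame of stop_face between -0.004 and 0.003 m and x of blank in the frame of fence between 0.004 and 0.011 m and z of blank in the frame of fence below 0.016 m and angle between the y axis of blank and the y axis of fence, either way round below 0.05 rad and angle between blank's own z axis and vertical below 0.05 rad and linear speed of blank below 0.01 m/s); the robot touches nothing.
It fails at once if the fence, its carriage or its tab is forced: the gripper bears on it with more than 60 N (contact force between the fingers and fence above 60 N).
It fails at once if another thing is pushed more than 20 mm from its place (distance of any of wax_jar, gouge, oil_tin, bowl, spindle, offcut from where it was at the start of the episode above 0.02 m).
It also fails if it takes over 61 s, if anything falls off the work surface, if the arm or the gripper's body presses on something with over 40 N, if the wrist force passes 120 N, or if a joint passes its speed limit or range.

## Working session

There is one attempt and no reset: what is moved stays moved. The work goes in short steps, Python scripts to look and compute and a tool call to move; the robot and the scene stay as the last step left them, time stands still between calls to the robot, and variables do not carry over. Pictures are saved under pics/ and viewed, and the job is handed in when it is done.

Besides the shell and the picture viewer there is one more tool, called after "Call:" as name(argument=value, ...), one argument or row to a line, values as JSON. servo_tool: Moves the arm, as the interface text tells. Its arguments: {"type":"object","properties":{"moves":{"type":"array"},"grip_force":{"type":"number"}},"required":["moves"]}

```bash
mkdir -p pics; cat > h.py <<'E'
from workcell import env, optics, order, models
import numpy as np, cv2
def cam(n):
    p=optics.read_camera(n); return p
def K(p):
    f=240/np.tan(np.radians(p["vertical_fov"])/2); return f,p["cx"],p["cy"]
def proj(p,X):
    X=np.atleast_2d(X); E=np.array(p["extrinsics"]); f,cx,cy=K(p)
    c=(E[:3,:3]@X.T).T+E[:3,3]
    return np.c_[cx+f*c[:,0]/-c[:,2], cy+f*(-c[:,1])/-c[:,2]]
def ray(p,uv):
    E=np.array(p["extrinsics"]); f,cx,cy=K(p); R=E[:3,:3]; o=-R.T@E[:3,3]
    d=R.T@np.array([(uv[0]-cx)/f,-(uv[1]-cy)/f,-1]); return o,d
def atz(p,uv,z):
    o,d=ray(p,uv); return o+d*(z-o[2])/d[2]
E
python3 - <<'E'
from h import *
import pickle
s=env.get_state(); print(s)
for n in("top","side"):
    p=cam(n); cv2.imwrite(f"pics/{n}0.png",p["pixels"]); pickle.dump(p,open(f"{n}0.pkl","wb"))
    print(n,{k:v for k,v in p.items() if k!="pixels"})
    for t in["fence","carriage","notch_guess","tab","tab_top","stop_face","blank","blank_end","wax_jar","gouge","oil_tin","bowl","spindle","offcut"]:
        try: print(t,[(np.round(r["location"],1).tolist(),round(r["conf"],2)) for r in models.pinpoint(t,p)])
        except Exception as e: print(t,e)
E
```

```text
{'clock': 0.0, 'joint_pos': array([-1.24960894e+00,  3.14030284e-01,  4.49752470e-02,  1.30357902e+00,
       -4.20395376e-05,  1.43120515e+00]), 'qvel': array([-0.00169633,  0.00031309, -0.00228583,  0.00178294, -0.00101939,
        0.00080407]), 'tau': array([-5.33595448e-04, -4.80618703e+01,  2.98535621e+01,  1.91152131e-02,
       -1.89889493e-04, -1.72241153e-05]), 'tcp_pos': array([ 0.25549456, -0.51455457,  0.23039033]), 'orientation': array([-0.16082669, -0.68834929, -0.16211812,  0.68849673]), 'wrist_force': array([0.51650391, 0.21173788, 0.26106461]), 'ft_torque': array([ 0.01273568, -0.04531584, -0.00830953]), 'finger_gap': 0.08519143935826505}
top {'vertical_fov': 57.96918691863889, 'cx': 321.3485683711151, 'cy': 244.11757633080546, 'extrinsics': array([[-0.00306227, -0.99995003,  0.00951669, -0.02391795],
       [ 0.99349168, -0.0019586 ,  0.11388783, -0.53986726],
       [-0.1138635 ,  0.00980351,  0.99344803, -1.17825327],
       [ 0.        ,  0.        ,  0.        ,  1.        ]]), 'shot': 1}
fence [([316.0, 245.8], 0.84)]
carriage it knows: blank, blank_end, bowl, 
[... 1123 characters left out ...]
k, blank_end, bowl, fence, gouge, notch_guess, offcut, oil_tin, spindle, stop_face, tab_top, wax_jar
notch_guess [([250.3, 269.5], 0.58)]
tab it knows: blank, blank_end, bowl, fence, gouge, notch_guess, offcut, oil_tin, spindle, stop_face, tab_top, wax_jar
tab_top [([277.6, 260.1], 0.59)]
stop_face [([300.6, 263.6], 0.75)]
blank [([328.1, 242.5], 0.88)]
blank_end [([313.7, 256.5], 0.79), ([422.4, 226.5], 0.71), ([318.0, 179.4], 0.64), ([320.9, 447.8], 0.2)]
wax_jar [([320.2, 332.4], 0.86)]
gouge [([232.9, 247.2], 0.82)]
oil_tin [([330.9, 160.1], 0.89)]
bowl [([227.1, 417.5], 0.84)]
spindle [([320.3, 447.5], 0.83)]
offcut [([385.3, 166.2], 0.92), ([314.0, 253.6], 0.72), ([328.5, 242.8], 0.3)]
```

View pics/top0.png

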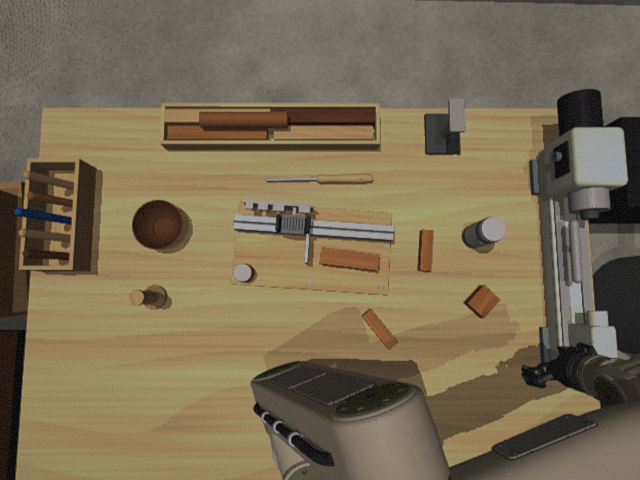

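View pics/side0.png

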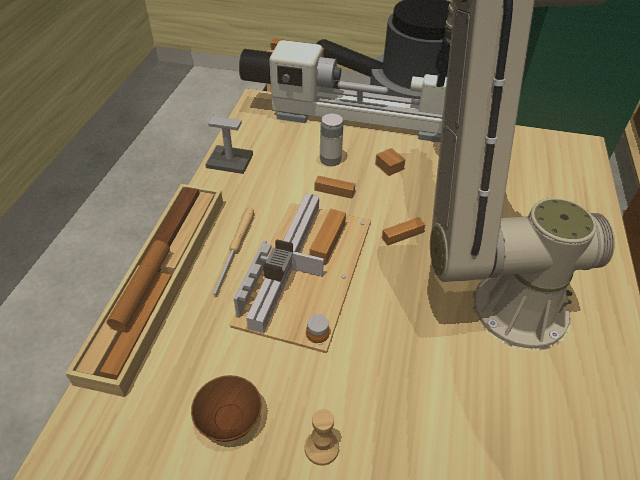

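```bash
python3 - <<'E'
from h import *
import pickle
p=pickle.load(open("top0.pkl","rb")); q=pickle.load(open("side0.pkl","rb"))
cv2.imwrite("pics/top0c.png",cv2.resize(p["pixels"][190:303,222:402],None,fx=4.4,fy=4.4,interpolation=cv2.INTER_CUBIC))
cv2.imwrite("pics/side0c.png",cv2.resize(q["pixels"][185:355,220:380],None,fx=3.5,fy=3.5,interpolation=cv2.INTER_CUBIC))
P={"top":p,"side":q}
# triangulate/pose fit: fence x,y,yaw, carriage from pinpoints
from scipy.optimize import least_squares
obs=[("top",(316,245.8),lambda c:(0,0,0)),("top",(269.5,208),None),("top",(292.1,223.9),lambda c:(.05,.05+c,.088)),("top",(308.8,245.4),lambda c:(-.01,.005+c,.045)),
("side",(304.8,268.6),lambda c:(0,0,0)),("side",(277.6,260.1),lambda c:(.05,.05+c,.088)),("side",(300.6,263.6),lambda c:(-.01,.005+c,.045))]
def T(v,X):
    c,s=np.cos(v[2]),np.sin(v[2]); X=np.array(X); return np.array([v[0]+c*X[0]-s*X[1],v[1]+s*X[0]+c*X[1],X[2]])
def res(v):
    r=[]
    for n,uv,f in obs:
        if f: r+=list(proj(P[n],T(v,f(v[3])))[0]-uv)
    return r
s=least_squares(res,[.55,0,0,.006],loss="soft_l1"); print(s.x,np.round(s.fun,1))
for a in("top","side"):
    print(a,np.round(proj(P[a],[T(s.x,x) for x in [(-.12,-.22,.012),(-.12,.22,.012),(.115,.22,.012),(.115,-.22,.012),(.03,-.22,.06),(.03,.22,.06),(.07,.22,.06),(.07,-.22,.06)]]),1).tolist())
E
```

```text
[ 0.54181692 -0.00896417 -0.01643394  0.01463501] [-0.5 -1.1 -0.6 -1.9 -0.5  0.9  0.  -0.6  0.1 -0.2  6.1 -0.9]
top [[393.3, 287.8], [236.3, 285.6], [239.2, 203.1], [392.8, 205.5], [396.0, 232.5], [235.0, 230.1], [235.5, 215.7], [395.9, 218.0]]
side [[366.1, 215.3], [331.9, 346.1], [233.1, 325.1], [285.1, 201.2], [314.1, 193.5], [267.1, 320.3], [250.0, 316.8], [300.2, 191.1]]
```

View pics/top0c.png

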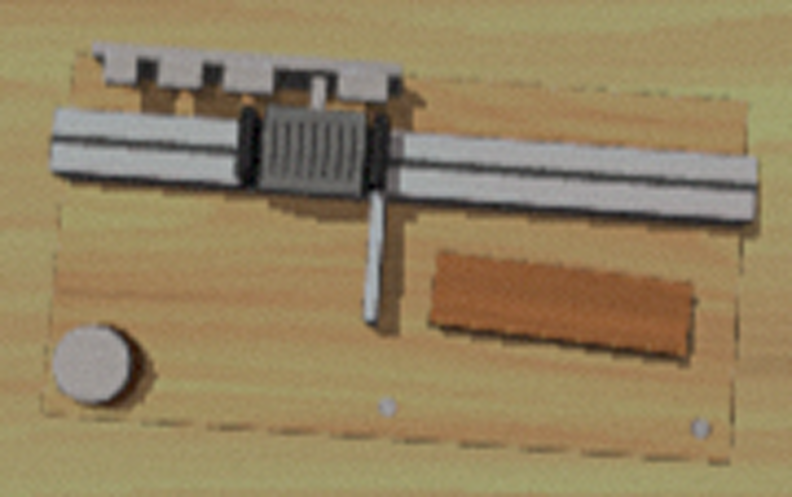

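View pics/side0c.png

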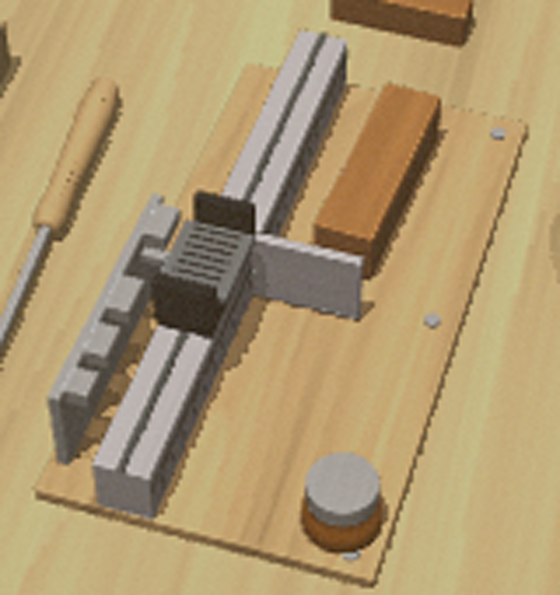

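```bash
cat > fit.py <<'E'
from h import *
import pickle
from scipy.optimize import least_squares
p=pickle.load(open("top0.pkl","rb")); q=pickle.load(open("side0.pkl","rb"))
P={"top":p,"side":q}
def T(v,X):
    c,s=np.cos(v[2]),np.sin(v[2]); X=np.array(X); return np.array([v[0]+c*X[0]-s*X[1],v[1]+s*X[0]+c*X[1],X[2]])
def Ti(v,W):
    c,s=np.cos(v[2]),np.sin(v[2]); d=np.array(W)-[v[0],v[1],0]; return np.array([c*d[0]+s*d[1],-s*d[0]+c*d[1],d[2]])
ct=lambda U:((U[0]+.5)/4.4-.5+222,(U[1]+.5)/4.4-.5+190)
cs=lambda U:((U[0]+.5)/3.5-.5+220,(U[1]+.5)/3.5-.5+185)
E
python3 - <<'E'
from fit import *
ob=[("top",ct(a),b) for a,b in [((42,414),(-.12,.22,.012)),((731,462),(-.12,-.22,.012)),((748,99),(.115,-.22,.012)),((73,55),(.115,.22,.012)),((754,220),(.03,-.22,.06)),((757,157),(.07,-.22,.06)),((52,108),(.07,.22,.06)),((51,172),(.03,.22,.06))]]
ob+=[("side",cs(a),b) for a,b in [((375,585),(-.12,.22,.012)),((525,125),(-.12,-.22,.012)),((37,493),(.115,.22,.012)),((155,478),(.03,.22,.06)),((95,462),(.07,.22,.06)),((347,42),(.03,-.22,.06)),((303,32),(.07,-.22,.06))]]
for sel in(("top",),("side",),("top","side")):
  o=[x for x in ob if x[0] in sel]
  def res(v): return np.concatenate([proj(P[n],T(v,X))[0]-uv for n,uv,X in o])
  s=least_squares(res,[.55,0,0],loss="soft_l1"); print(sel,s.x,np.round(s.fun,1))
v=s.x
def res(w):
    k=w[3:]
    r=[]
    for n,uv,X in ob:
        f,cx,cy=K(P[n]); kk=k[0] if n=="top" else k[1]
        d=proj(P[n],T(w,X))[0]-[cx,cy]; r.append(d*(1+kk*(d@d)/f/f)+[cx,cy]-uv)
    return np.concatenate(r)
s=least_squares(res,[.55,0,0,0,0],loss="soft_l1"); print(s.x,np.round(s.fun,1))
E
```

```text
('top',) [ 5.34156371e-01  2.69529375e-04 -6.98379571e-02] [-0.2  0.4 -0.1  0.   0.1  0.1  0.1 -0.3  0.2 -0.1  0.2 -0.2  0.3  0.1
 -0.8 -0. ]
('side',) [ 5.37151994e-01 -2.21355996e-04 -6.96266883e-02] [ 0.6 -0.9  1.3 -0.3 -0.2 -0.2 -0.7  0.9 -0.3  1.2  0.5 -0.4 -0.7 -0.4]
('top', 'side') [ 5.35436976e-01  2.43307984e-04 -7.12039730e-02] [-0.3 -0.2 -0.2 -0.3  0.1 -0.2  0.2 -0.8  0.2 -0.4  0.3 -0.6  0.4 -0.5
 -0.8 -0.6  1.2 -0.5  2.  -0.   0.3 -0.  -0.2  1.2  0.2  1.4  1.2 -0.2
 -0.  -0.2]
[ 5.35489057e-01  4.06918216e-04 -7.12818407e-02 -5.28157848e-02
 -3.99580476e-02] [-0.1 -0.3 -0.3 -0.4 -0.  -0.2  0.4 -0.7  0.1 -0.5  0.1 -0.6  0.5 -0.4
 -0.6 -0.6  1.1 -0.6  2.   0.1  0.5 -0.2 -0.1  1.1  0.3  1.3  1.2 -0.1
 -0.1 -0.2]
```

```bash
python3 - <<'E'
from fit import *
v=[.53416,.00027,-.0698]
def g(U,z): return np.round(Ti(v,atz(p,ct(U),z))*1000,1)
print("tab centre",g((315,152),.088), "lugs left outer/inner",g((238,133),.105),g((261,133),.105),"right inner/outer",g((366,130),.105),g((388,130),.105))
print("blade",g((311,90),.084),g((326,90),.084))
for U in [(137,75),(157,75),(203,78),(223,78),(275,80),(336,84),(95,50),(402,72)]: print(U,g(U,.084))
print("stop face",g((383,195),.075),g((377,320),.075),g((364,322),.075))
print("blank",[g(U,.057).tolist() for U in[(437,251),(692,283),(688,357),(430,325)]])
print("blank base",[g(U,.012).tolist() for U in[(430,325),(688,360)]])
print("jar",g((92,365),.057))
vs=[.53715,-.00022,-.0696]
def g(U,z): return np.round(Ti(vs,atz(q,cs(U),z))*1000,1)
print("side blank",[g(U,.057).tolist() for U in[(315,230),(372,249),(440,98),(388,84)]])
print("stop", g((362,258),.075),g((257,235),.075),"lugs",g((193,192),.105),g((254,203),.105),g((155,276),.105),g((217,294),.105))
print("side notches",[g(U,.084).tolist() for U in[(140,235),(136,262),(105,315),(83,355)]])
E
```

```text
tab centre [49.3 53.6 88. ] lugs left outer/inner [ 55.   99.3 105. ] [ 55.9  85.5 105. ] right inner/outer [ 62.  23. 105.] [ 62.9   9.8 105. ]
blade [88.  59.1 84. ] [88.6 50.  84. ]
(137, 75) [ 90.  165.9  84. ]
(157, 75) [ 90.9 153.7  84. ]
(203, 78) [ 90.9 125.5  84. ]
(223, 78) [ 91.8 113.4  84. ]
(275, 80) [92.7 81.6 84. ]
(336, 84) [92.8 44.2 84. ]
(95, 50) [103.8 192.8  84. ]
(402, 72) [103.    4.4  84. ]
stop face [27.6 11.  75. ] [-49.2   9.2  75. ] [-50.9  17.   75. ]
blank [[-2.6, -24.4, 57.0], [-11.8, -183.4, 57.0], [-57.8, -183.3, 57.0], [-48.8, -23.1, 57.0]]
blank base [[-45.6, -23.1, 12.0], [-56.9, -189.5, 12.0]]
jar [-87.3 182.6  57. ]
side blank [[-3.7, -20.9, 57.0], [-47.8, -15.5, 57.0], [-54.6, -181.0, 57.0], [-12.2, -184.1, 57.0]]
stop [-47.5  10.4  75. ] [29.  11.6 75. ] lugs [ 75.   12.3 105. ] [ 31.2   9.6 105. ] [ 73.   92.9 105. ] [ 28.3  95.6 105. ]
side notches [[103.8, 43.6, 84.0], [97.5, 67.9, 84.0], [100.4, 118.5, 84.0], [101.5, 154.7, 84.0]]
```

```bash
cat >> fit.py <<'E'
from scipy.spatial.transform import Rotation as Ro
V=[.5357,.0001,-.070]
def now():
    s=env.get_state(); q=s["orientation"]; R=Ro.from_quat([q[1],q[2],q[3],q[0]]).as_matrix(); return s,R
def show():
    s,R=now(); print("t",s["clock"],"fence xyz mm",np.round(Ti(V,s["tcp_pos"])*1000,1),"F",np.round(s["wrist_force"],1),"gap",round(s["finger_gap"],4),"world",np.round(s["tcp_pos"],4))
    Rf=Ro.from_euler("z",-V[2]).as_matrix()@R; print("tool axes in fence\n",np.round(Rf,3)); return s,R
def go(F,V=V):
    s,R=now(); d=R.T@(T(V,np.array(F)/1000)-s["tcp_pos"]); print("tool shift cm",np.round(d*100,2)); return d
E
python3 - <<'E'
from fit import *
show(); go((50,54.5,180))
for n,uv in [("tin",(468,235)),("off",(476,304))]: print(n,np.round(atz(p,uv,0),3))
E
```

```text
t 1.3 fence xyz mm [-243.3 -533.5  231.3] F [0.2 0.1 0.1] gap 0.0853 world [ 0.2557 -0.5151  0.2313]
tool axes in fence
 [[ 0.     0.506 -0.862]
 [-0.    -0.862 -0.506]
 [-1.     0.     0.   ]]
tool shift cm [  5.13 -35.86 -55.06]
tin [ 0.569 -0.448  0.   ]
off [ 0.372 -0.462  0.   ]
```

Call:
servo_tool(
  moves=[
    [0,-3,-4.6,0,-1],
    [0,-3,-4.6,0,-1],
    [0,-3,-4.6,0,-1],
    [0,-3,-4.6,0,-1],
    [0,-3,-4.6,0,1],
    [0,-3,-4.6,0,1],
    [0,-3,-4.6,0,1],
    [0,-3,-4.6,0,1],
    [0,-3,-4.6,0,1],
    [0,-3,-4.6,0,1],
  ],
)

```text
clock: 2.55
tcp_pos: [0.5351, -0.0401, 0.2315]
orientation: [0.162, 0.689, 0.161, -0.688]
wrist_force: [0.5, -0.3, 0.4]
finger_gap: -0.0001
```

Call:
servo_tool(
  moves=[
    [0,0,0,-0.187,1],
    [0,0,0,-0.187,1],
    [0,0,0,-0.187,1],
    [0,0,0,-0.187,1],
    [0,0,0,-0.187,1],
    [0,0,0,-0.187,1],
    [0,0,0,-0.187,1],
    [0,0,0,-0.187,1],
    [0,0,0,-0.187,1],
    [0,0,0,-0.187,1],
  ],
)

```text
clock: 3.8
tcp_pos: [0.5343, -0.0418, 0.2313]
orientation: [0.651, 0.277, 0.651, -0.277]
wrist_force: [-0.1, -0.0, -0.3]
finger_gap: 0.0
```

```bash
python3 - <<'E'
from fit import *
s,R=show();print(s["joint_pos"]); go((50,54.5,140))
E
```

```text
t 3.8 fence xyz mm [  1.5 -41.9 231.3] F [-0.1 -0.  -0.3] gap 0.0 world [ 0.5343 -0.0418  0.2313]
tool axes in fence
 [[ 0.     0.67   0.742]
 [-0.     0.742 -0.67 ]
 [-1.    -0.     0.   ]]
[-2.27907213e-01  2.37122654e-01 -5.61654530e-02  1.27739868e+00
 -9.15920075e-05  5.76741711e-01]
tool shift cm [ 9.13 10.4  -2.87]
```

Call:
servo_tool(
  moves=[
    [0,0,0,-0.1835,1],
    [0,0,0,-0.1835,1],
    [0,0,0,-0.1835,1],
    [0,0,0,-0.1835,1],
    [1.5,3.2,1.6,0,1],
    [1.5,3.2,1.6,0,1],
    [1.5,3.2,1.6,0,1],
    [2,0,0,0,1],
    [1.6,0,0,0,1],
    [0,0,0,0,1],
  ],
)

```text
clock: 5.05
tcp_pos: [0.5883, 0.05, 0.1488]
orientation: [0.706, 0.027, 0.708, -0.027]
wrist_force: [-0.2, 0.0, 0.2]
finger_gap: 0.0001
```

```bash
python3 - <<'E'
from fit import *
s,R=show();print(s["joint_pos"]); go((50,54.5,100))
for n in("top","side"):
    P=cam(n); pickle.dump(P,open(n+"1.pkl","wb"))
    print(n,proj(P,s["tcp_pos"]))
    u,w=proj(P,s["tcp_pos"])[0].astype(int)
    cv2.imwrite(f"pics/{n}1.png",cv2.resize(P["pixels"][w-60:w+60,u-80:u+80],None,fx=5,fy=5,interpolation=cv2.INTER_CUBIC))
E
```

```text
t 5.05 fence xyz mm [ 49.   53.5 148.8] F [-0.2  0.   0.2] gap 0.0001 world [0.5883 0.05   0.1488]
tool axes in fence
 [[-0.003  0.007  1.   ]
 [-0.     1.    -0.007]
 [-1.    -0.    -0.003]]
[-5.10613301e-02  3.80312262e-01 -6.22246738e-02  1.13128941e+00
 -1.44511156e-04  2.61332040e-02]
tool shift cm [4.88 0.11 0.11]
top [[292.00369017 219.8365495 ]]
side [[279.10252828 241.28977433]]
```

View pics/side1.png

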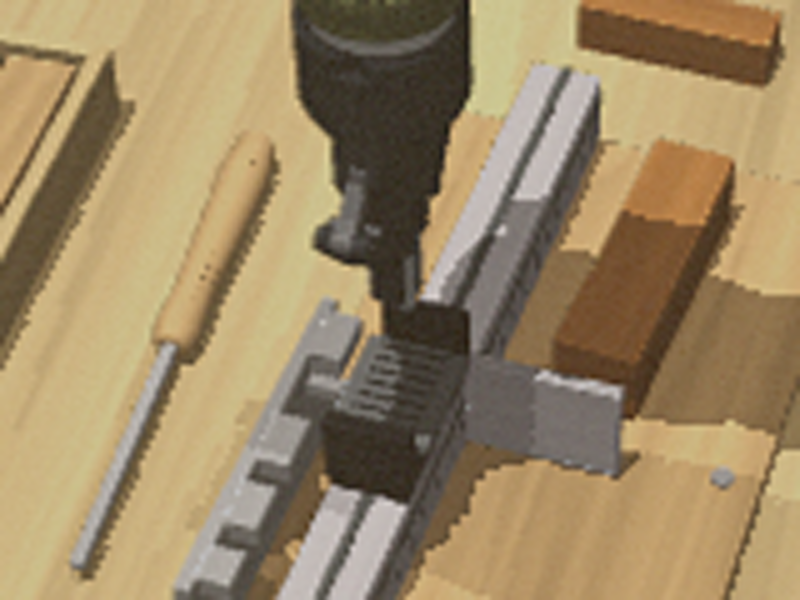

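View pics/top1.png

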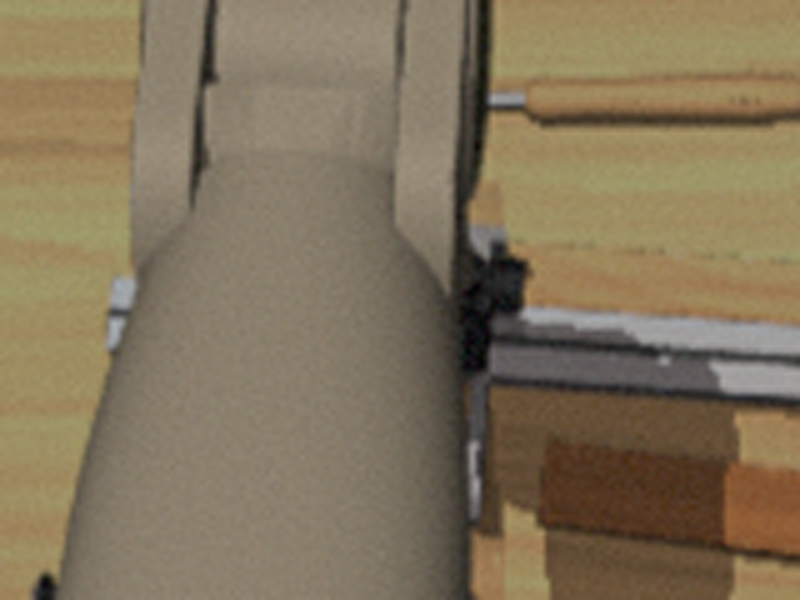

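Call:
servo_tool(
  moves=[
    [1.1,0.2,0.02,0,1],
    [1.1,0.2,0.02,0,1],
    [1.1,0.2,0.02,0,1],
    [1.1,0.2,0.02,0,1],
    [0.8,0.2,0.02,0,1],
    [0.4,0.2,0,0,1],
    [0.3,0,0,0,1],
    [0.2,0,0,0,1],
    [0.2,0,0,0,1],
    [0,0,0,0,1],
  ],
)

```text
clock: 6.4
tcp_pos: [0.5917, 0.062, 0.088]
orientation: [0.707, 0.027, 0.706, -0.027]
wrist_force: [-1.2, 0.0, 4.6]
finger_gap: -0.0001
```

```bash
python3 - <<'E'
from fit import *
show()
E
```

```text
t 6.4 fence xyz mm [51.6 65.7 88. ] F [-1.2  0.   4.6] gap -0.0001 world [0.5917 0.062  0.088 ]
tool axes in fence
 [[ 0.001  0.007  1.   ]
 [-0.     1.    -0.007]
 [-1.    -0.     0.001]]
```

Call:
servo_tool(
  moves=[
    [0.3,0,0,0,1],
    [0.3,0,0,0,1],
    [0.2,0,0,0,1],
    [0,0,0,0,1],
    [0,0,0,0,1],
    [0,0,0,0,1],
    [0,0,0,0,1],
    [0,0,0,0,1],
    [0,0,0,0,1],
    [0,0,0,0,1],
  ],
)

```text
clock: 7.65
tcp_pos: [0.5918, 0.0621, 0.0804]
orientation: [0.707, 0.027, 0.706, -0.027]
wrist_force: [-2.4, 0.7, 7.1]
finger_gap: 0.0001
```

Call:
servo_tool(
  moves=[
    [0.2,0,0,0,1],
    [0.1,0,0,0,1],
    [0,0,0,0,1],
    [0,0.3,0,0,1],
    [0,0.3,0,0,1],
    [0,0.3,0,0,1],
    [0,0.3,0,0,1],
    [0,0.3,0,0,1],
    [0,0,0,0,1],
    [0,0,0,0,1],
  ],
)

```text
clock: 8.9
tcp_pos: [0.5928, 0.0767, 0.0776]
orientation: [0.707, 0.027, 0.706, -0.028]
wrist_force: [-2.5, -1.4, 7.1]
finger_gap: -0.0002
```

```bash
python3 - <<'E'
from fit import *
show()
P=cam("side"); cv2.imwrite(f"pics/side2.png",cv2.resize(P["pixels"][190:320,220:360],None,fx=4.5,fy=4.5,interpolation=cv2.INTER_CUBIC))
E
```

```text
t 8.9 fence xyz mm [51.6 80.4 77.6] F [-2.5 -1.4  7.1] gap -0.0002 world [0.5928 0.0767 0.0776]
tool axes in fence
 [[ 0.001  0.007  1.   ]
 [-0.001  1.    -0.007]
 [-1.    -0.001  0.001]]
```

View pics/side2.png

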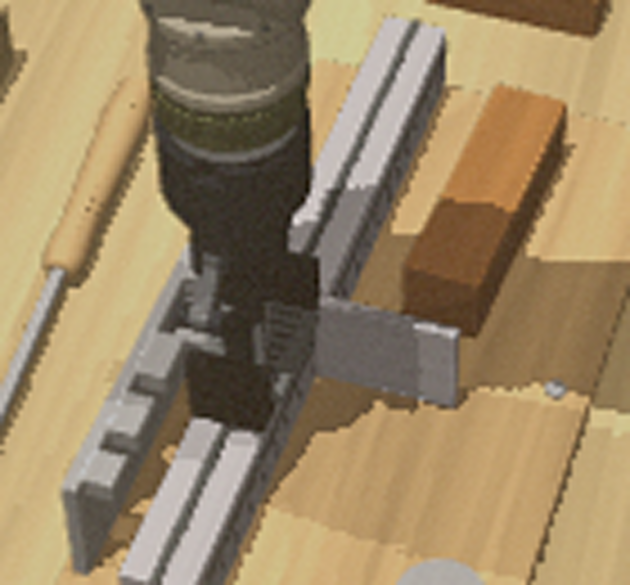

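Call:
servo_tool(
  moves=[
    [0,0.3,0,0,1],
    [0,0.3,0,0,1],
    [0,0.3,0,0,1],
    [0,0.3,0,0,1],
    [0,0.3,0,0,1],
    [0,0.3,0,0,1],
    [0,0.3,0,0,1],
    [0,0,0,0,1],
    [0,0,0,0,1],
    [0,0,0,0,1],
  ],
)

```text
clock: 10.2
tcp_pos: [0.5944, 0.0977, 0.0775]
orientation: [0.707, 0.027, 0.706, -0.027]
wrist_force: [-2.5, -1.3, 8.2]
finger_gap: 0.0002
```

```bash
cat >> fit.py <<'E'
def stopc(name):
    "carriage y from stop plate corner, by template shift against first picture"
    P=cam("side"); cv2.imwrite(f"pics/{name}.png",cv2.resize(P["pixels"][200:330,220:360],None,fx=4.5,fy=4.5,interpolation=cv2.INTER_CUBIC)); return P
cc=lambda U:((U[0]+.5)/4.5-.5+220,(U[1]+.5)/4.5-.5+200)
VS=[.53715,-.00022,-.0696]
E
python3 - <<'E'
from fit import *
show(); stopc("side3")
for U in((362,258),): print(Ti(VS,atz(q,cs(U),.075)))
print(Ti(VS,atz(q,((460+.5)/4.5-.5+220,(328+.5)/4.5-.5+190),.075)))
E
```

```text
t 10.2 fence xyz mm [ 51.7 101.4  77.5] F [-2.5 -1.3  8.2] gap 0.0002 world [0.5944 0.0977 0.0775]
tool axes in fence
 [[ 0.001  0.007  1.   ]
 [-0.001  1.    -0.007]
 [-1.    -0.001  0.001]]
[-0.0475197   0.01044788  0.075     ]
[-0.04841232  0.02422487  0.075     ]
```

View pics/side3.png

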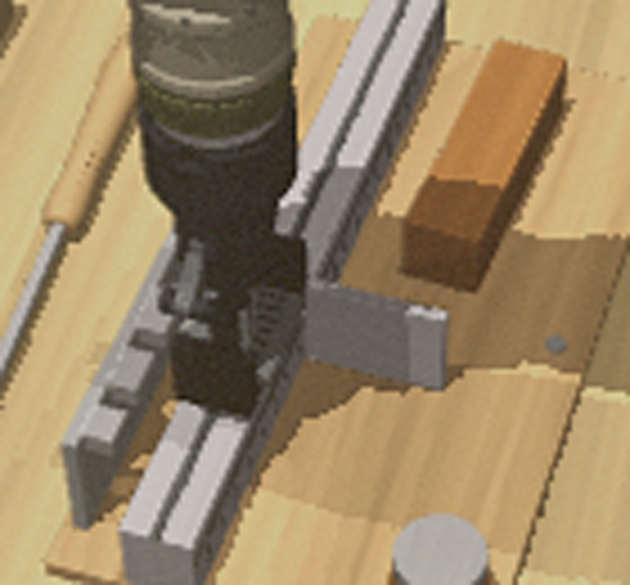

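Call:
servo_tool(
  moves=[
    [-0.5,0,0,0,1],
    [-0.5,0,0,0,1],
    [-0.5,0,0,0,1],
    [0,0.3,0,0,1],
    [0,0.3,0,0,1],
    [0,0.3,0,0,1],
    [0,0.3,0,0,1],
    [0,0.2,0,0,1],
    [0,0.2,0,0,1],
    [0,0,0,0,1],
  ],
)

```text
clock: 11.5
tcp_pos: [0.5951, 0.1125, 0.0911]
orientation: [0.706, 0.026, 0.707, -0.029]
wrist_force: [0.3, -5.5, -0.5]
finger_gap: 0.0001
```

```bash
python3 - <<'E'
from fit import *
show(); P=stopc("side4")
print(Ti(VS,atz(q,cc((447,312)),.075)))
E
```

```text
t 11.5 fence xyz mm [ 51.4 116.2  91.1] F [ 0.3 -5.5 -0.5] gap 0.0001 world [0.5951 0.1125 0.0911]
tool axes in fence
 [[-0.001  0.008  1.   ]
 [-0.003  1.    -0.008]
 [-1.    -0.003 -0.001]]
[-0.04757756  0.04596231  0.075     ]
```

View pics/side4.png

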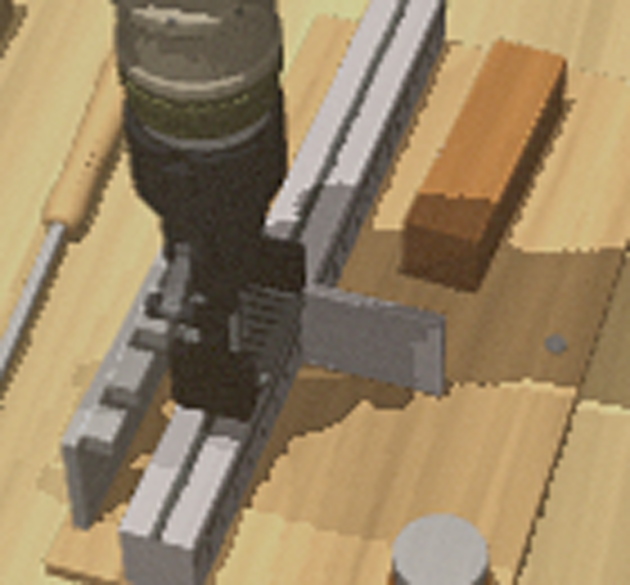

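Call:
servo_tool(
  moves=[
    [0,0.25,0,0,1],
    [0,0.25,0,0,1],
    [0,0.25,0,0,1],
    [0,0.25,0,0,1],
    [0,0.25,0,0,1],
    [0,0.25,0,0,1],
    [0,0.25,0,0,1],
    [0,0.25,0,0,1],
    [0,0,0,0,1],
    [0,0,0,0,1],
  ],
)

```text
clock: 12.8
tcp_pos: [0.5966, 0.1324, 0.091]
orientation: [0.706, 0.026, 0.707, -0.029]
wrist_force: [-1.5, -5.8, 0.6]
finger_gap: -0.0
```

```bash
python3 - <<'E'
from fit import *
show(); P=stopc("side5")
print(Ti(VS,atz(q,cc((444,317)),.075)))
E
```

```text
t 12.8 fence xyz mm [ 51.5 136.2  91. ] F [-1.5 -5.8  0.6] gap -0.0 world [0.5966 0.1324 0.091 ]
tool axes in fence
 [[-0.001  0.008  1.   ]
 [-0.003  1.    -0.008]
 [-1.    -0.003 -0.001]]
[-0.04705124  0.04978248  0.075     ]
```

View pics/side5.png

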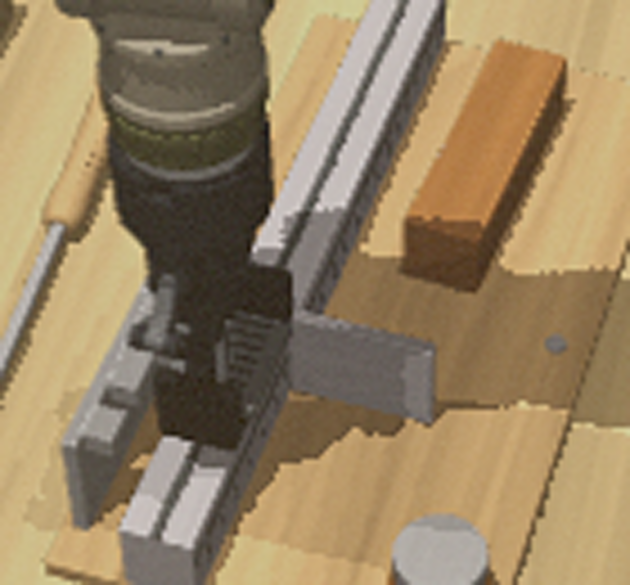

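Call:
servo_tool(
  moves=[
    [0,0.1,0,0,1],
    [0,0.1,0,0,1],
    [0,0.1,0,0,1],
    [0,0,0,0,1],
    [0,0,0,0,1],
    [0,0,0,0,1],
    [0,0,0,0,1],
    [0,0,0,0,1],
    [0,0,0,0,1],
    [0,0,0,0,1],
  ],
)

```text
clock: 14.1
tcp_pos: [0.5968, 0.1353, 0.091]
orientation: [0.706, 0.026, 0.707, -0.029]
wrist_force: [-1.8, -6.0, 0.2]
finger_gap: 0.0001
```

```bash
python3 - <<'E'
from fit import *
show(); P=stopc("side6")
E
```

```text
t 14.1 fence xyz mm [ 51.5 139.1  91. ] F [-1.8 -6.   0.2] gap 0.0001 world [0.5968 0.1353 0.091 ]
tool axes in fence
 [[-0.001  0.008  1.   ]
 [-0.003  1.    -0.008]
 [-1.    -0.003 -0.001]]
```

View pics/side6.png

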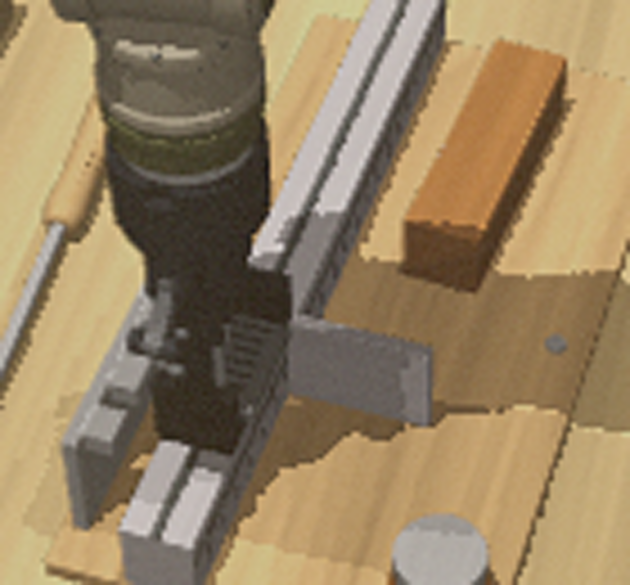

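Call:
servo_tool(
  moves=[
    [0,0.1,0,0,1],
    [0,0.1,0,0,1],
    [0,0.1,0,0,1],
    [0,0,0,0,1],
    [0,0,0,0,1],
    [0,0,0,0,1],
    [0,0,0,0,1],
    [0,0,0,0,1],
    [0,0,0,0,1],
    [0,0,0,0,1],
  ],
)

```text
clock: 15.4
tcp_pos: [0.5974, 0.14, 0.0914]
orientation: [0.707, 0.027, 0.707, -0.027]
wrist_force: [-1.9, -1.7, 0.4]
finger_gap: 0.0002
```

```bash
python3 - <<'E'
from fit import *
show(); P=stopc("side7")
print(Ti(VS,atz(q,cc((431,346)),.075)))
E
```

```text
t 15.4 fence xyz mm [ 51.8 143.8  91.4] F [-1.9 -1.7  0.4] gap 0.0002 world [0.5974 0.14   0.0914]
tool axes in fence
 [[ 0.     0.007  1.   ]
 [ 0.     1.    -0.007]
 [-1.     0.     0.   ]]
[-0.04624131  0.07097817  0.075     ]
```

View pics/side7.png

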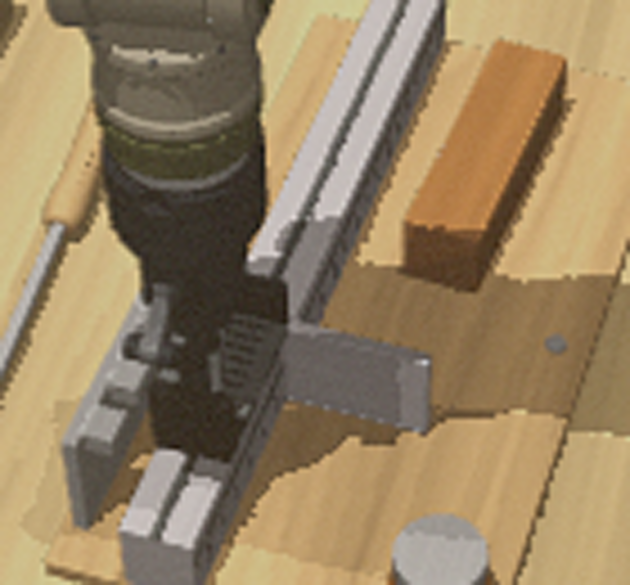

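Call:
servo_tool(
  moves=[
    [0,-0.5,0,0,1],
    [0,-0.5,0,0,1],
    [-2,0,0,0,1],
    [-3,0,0,0,1],
    [-3,-3,-2,0,1],
    [0,-5,-3.4,0,-1],
    [0,-5,-3.4,0,-1],
    [0,-5,-3.4,0,-1],
    [0,-5,-3,0,-1],
    [0,0,0,0,-1],
  ],
)

```text
clock: 16.7
tcp_pos: [0.4256, -0.0905, 0.1717]
orientation: [0.707, 0.029, 0.706, -0.03]
wrist_force: [0.5, 0.5, -0.5]
finger_gap: 0.0851
```

```bash
python3 - <<'E'
from fit import *
show(); P=stopc("side8")
p=cam("top"); pickle.dump(p,open("top8.pkl","wb"));pickle.dump(P,open("side8.pkl","wb"))
cv2.imwrite("pics/top8.png",cv2.resize(p["pixels"][190:303,222:402],None,fx=4.4,fy=4.4,interpolation=cv2.INTER_CUBIC))
go((-95,-104,36))
E
```

```text
t 16.7 fence xyz mm [-103.5  -98.1  171.7] F [ 0.5  0.5 -0.5] gap 0.0851 world [ 0.4256 -0.0905  0.1717]
tool axes in fence
 [[ 0.001  0.013  1.   ]
 [-0.001  1.    -0.013]
 [-1.    -0.001  0.001]]
tool shift cm [13.58 -0.8   0.65]
```

View pics/side8.png

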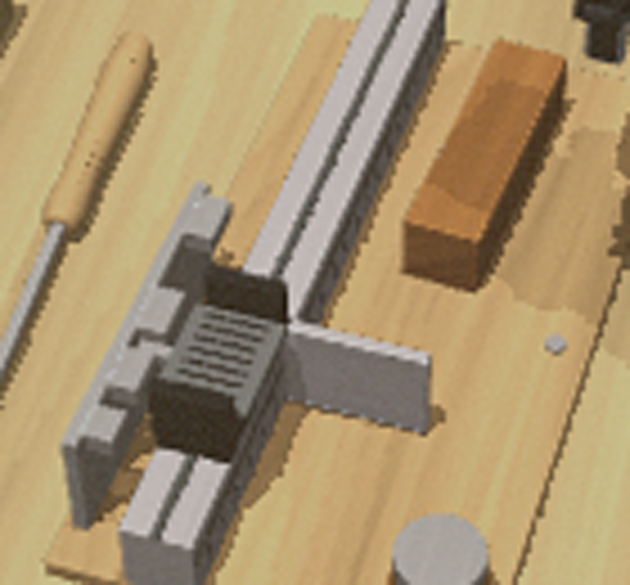

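View pics/top8.png

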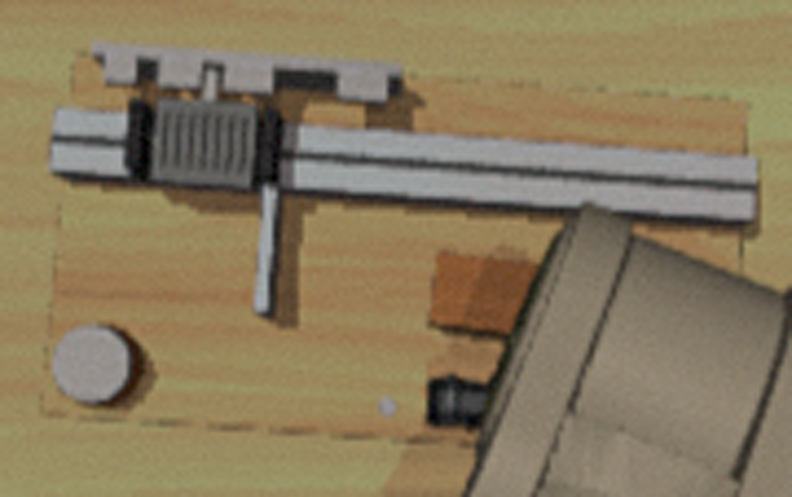

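Call:
servo_tool(
  moves=[
    [2.5,-0.3,0.1,0.006,-1],
    [2.5,-0.3,0.1,0.006,-1],
    [2.5,0,0.1,0,-1],
    [2.5,0,0,0,-1],
    [2.5,0,0,0,-1],
    [2,0,0,0,-1],
    [1.2,0,0,0,-1],
    [0,0,0,0,-1],
    [0,0,0,0,-1],
    [0,0,0,0,-1],
  ],
)

```text
clock: 18.05
tcp_pos: [0.4308, -0.0943, 0.0151]
orientation: [0.707, 0.031, 0.706, -0.032]
wrist_force: [-0.5, -0.4, 1.1]
finger_gap: 0.0856
```

```bash
python3 - <<'E'
from fit import *
show(); P=cam("side"); cv2.imwrite("pics/side9.png",cv2.resize(P["pixels"][180:330,240:400],None,fx=4.5,fy=4.5,interpolation=cv2.INTER_CUBIC))
go((-30,-104,14))
E
```

```text
t 18.05 fence xyz mm [ -98.  -101.5   15.1] F [-0.5 -0.4  1.1] gap 0.0856 world [ 0.4308 -0.0943  0.0151]
tool axes in fence
 [[ 0.002  0.019  1.   ]
 [-0.001  1.    -0.019]
 [-1.    -0.001  0.002]]
tool shift cm [ 0.11 -0.13  6.82]
```

View pics/side9.png

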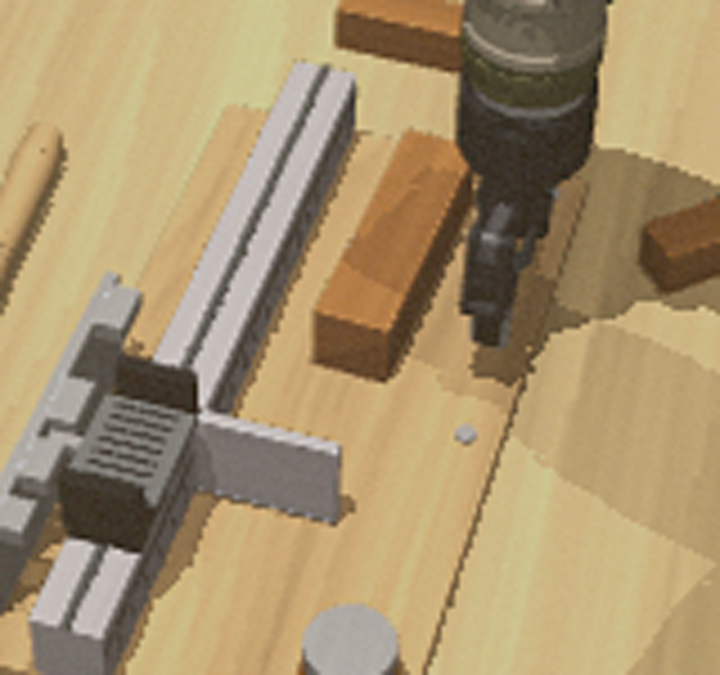

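Call:
servo_tool(
  moves=[
    [0,0,1,-0.019,-1],
    [0,0,1,0,-1],
    [0,0,1,0,-1],
    [0,0,0.8,0,-1],
    [0,0,0.8,0,-1],
    [0,0,0.6,0,-1],
    [0,0,0.6,0,-1],
    [0,0,0.5,0,-1],
    [0,0,0.2,0,-1],
    [0,0,0,0,-1],
  ],
)

```text
clock: 19.35
tcp_pos: [0.4953, -0.0988, 0.0144]
orientation: [0.707, 0.025, 0.706, -0.025]
wrist_force: [0.0, 0.4, -0.7]
finger_gap: 0.0856
```

```bash
python3 - <<'E'
from fit import *
show(); P=cam("side"); cv2.imwrite("pics/side10.png",cv2.resize(P["pixels"][180:330,240:400],None,fx=4.5,fy=4.5,interpolation=cv2.INTER_CUBIC))
E
```

```text
t 19.35 fence xyz mm [ -33.4 -101.5   14.4] F [ 0.   0.4 -0.7] gap 0.0856 world [ 0.4953 -0.0988  0.0144]
tool axes in fence
 [[ 0.001 -0.     1.   ]
 [-0.     1.     0.   ]
 [-1.    -0.     0.001]]
```

View pics/side10.png

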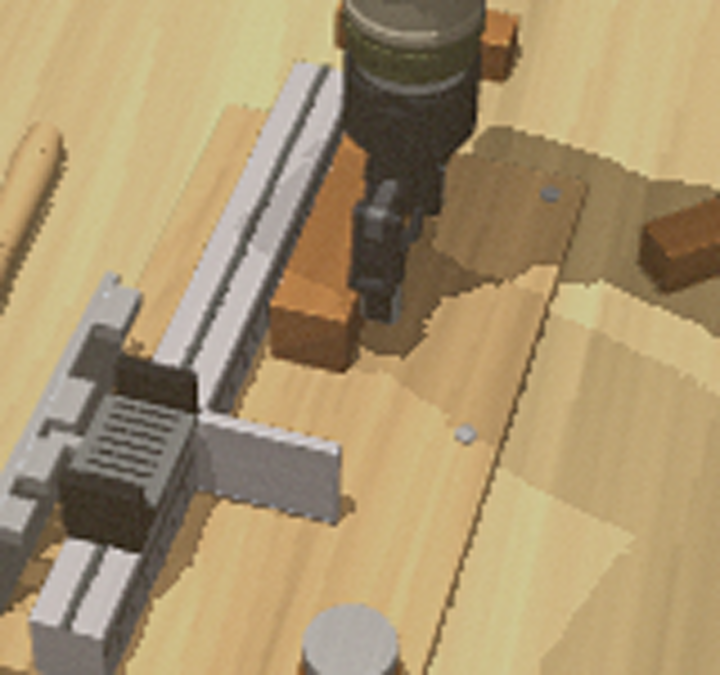

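Call:
servo_tool(
  moves=[
    [0,0,0.2,0,-1],
    [0,0,0.2,0,-1],
    [0,0,0.2,0,-1],
    [0,0,0,0,-1],
    [0,0,0,0,-1],
    [0,0,0,0,-1],
    [0,0,0,0,-1],
    [0,0,0,0,-1],
    [0,0,0,0,-1],
    [0,0,0,0,-1],
  ],
)

```text
clock: 20.65
tcp_pos: [0.5009, -0.0992, 0.0143]
orientation: [0.707, 0.025, 0.707, -0.025]
wrist_force: [0.4, -0.3, 0.2]
finger_gap: 0.0851
```

Call:
servo_tool(
  moves=[
    [0,0,0.1,0,-1],
    [0,0,0.1,0,-1],
    [0,0,0.1,0,-1],
    [0,0,0.1,0,-1],
    [0,0,0,0,-1],
    [0,0,0,0,-1],
    [0,0,0,0,-1],
    [0,0,0,0,-1],
    [0,0,0,0,-1],
    [0,0,0,0,-1],
  ],
)

```text
clock: 21.9
tcp_pos: [0.5026, -0.0991, 0.014]
orientation: [0.705, 0.025, 0.708, -0.025]
wrist_force: [-8.1, 1.0, 4.8]
finger_gap: 0.0853
```

```bash
python3 - <<'E'
from fit import *
show(); P=cam("side"); cv2.imwrite("pics/side11.png",cv2.resize(P["pixels"][180:330,240:400],None,fx=4.5,fy=4.5,interpolation=cv2.INTER_CUBIC))
E
```

```text
t 21.9 fence xyz mm [ -26.1 -101.3   14. ] F [-8.1  1.   4.8] gap 0.0853 world [ 0.5026 -0.0991  0.014 ]
tool axes in fence
 [[-0.004  0.001  1.   ]
 [-0.     1.    -0.001]
 [-1.    -0.    -0.004]]
```

View pics/side11.png

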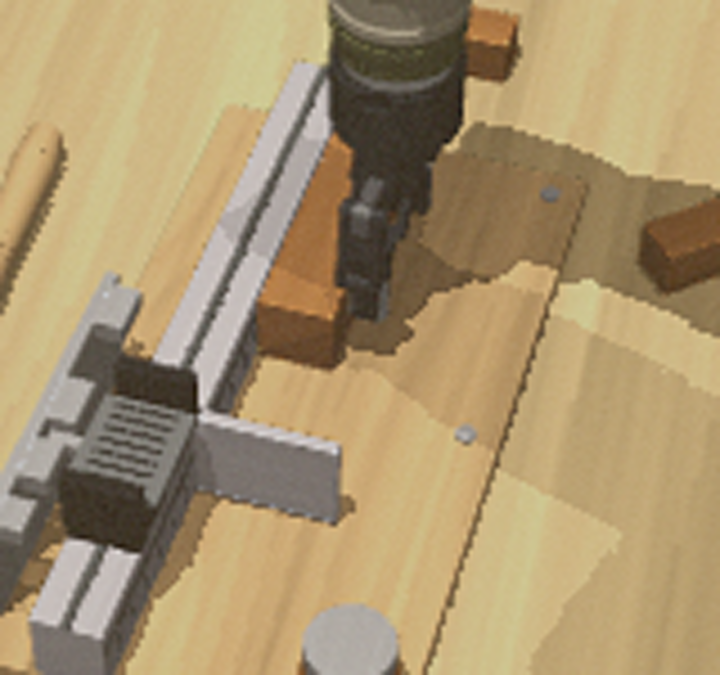

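Call:
servo_tool(
  moves=[
    [0,0,-1,0,-1],
    [0,0,-2,0,-1],
    [-3,0,-0.5,0,-1],
    [-4,0,0,0,1],
    [-3,-2,0,0,1],
    [0,-4.7,1.5,0,1],
    [0,-4.7,1.8,0,1],
    [0,0,1.8,0,1],
    [0,0,1.8,0,1],
    [0,0,0,0,1],
  ],
)

```text
clock: 23.2
tcp_pos: [0.5318, -0.216, 0.1142]
orientation: [0.707, 0.024, 0.706, -0.025]
wrist_force: [-0.7, -0.4, 0.4]
finger_gap: -0.0002
```

```bash
python3 - <<'E'
from fit import *
show(); P=cam("side"); cv2.imwrite("pics/side12.png",cv2.resize(P["pixels"][150:300,240:400],None,fx=4.5,fy=4.5,interpolation=cv2.INTER_CUBIC))
go((8,-218,28))
E
```

```text
t 23.2 fence xyz mm [  11.2 -215.8  114.2] F [-0.7 -0.4  0.4] gap -0.0002 world [ 0.5318 -0.216   0.1142]
tool axes in fence
 [[ 0.001 -0.001  1.   ]
 [-0.     1.     0.001]
 [-1.    -0.     0.001]]
tool shift cm [ 8.61 -0.26 -0.22]
```

View pics/side12.png

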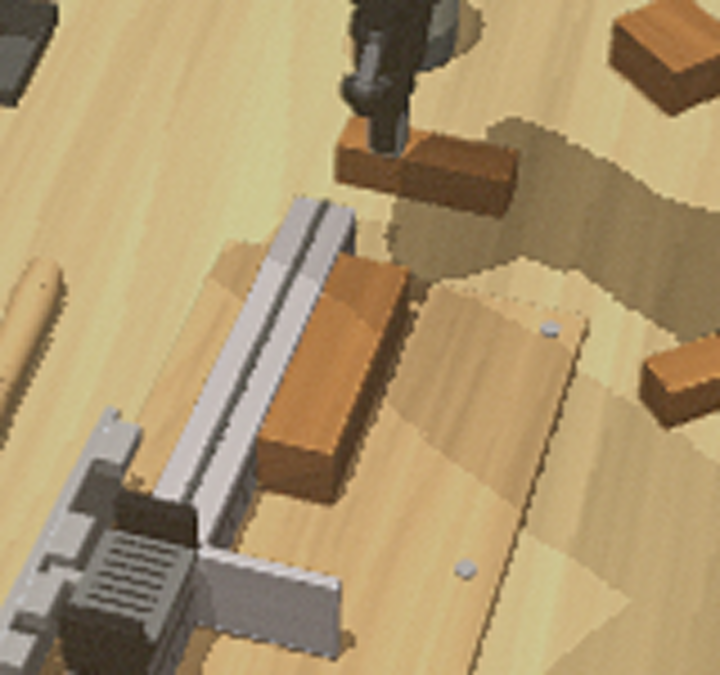

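Call:
servo_tool(
  moves=[
    [2,-0.2,-0.3,0,1],
    [2,0,0,0,1],
    [2,0,0,0,1],
    [1.5,0,0,0,1],
    [1.1,0,0,0,1],
    [0,0,0,0,1],
    [0,1,0,0,1],
    [0,0.8,0,0,1],
    [0,0.5,0,0,1],
    [0,0.5,0,0,1],
  ],
)

```text
clock: 24.5
tcp_pos: [0.5299, -0.1896, 0.0288]
orientation: [0.707, 0.024, 0.706, -0.025]
wrist_force: [-1.5, -3.5, 1.3]
finger_gap: 0.0003
```

```bash
python3 - <<'E'
from fit import *
show(); P=cam("side"); cv2.imwrite("pics/side13.png",cv2.resize(P["pixels"][150:300,240:400],None,fx=4.5,fy=4.5,interpolation=cv2.INTER_CUBIC))
E
```

```text
t 24.5 fence xyz mm [   7.5 -189.6   28.8] F [-1.5 -3.5  1.3] gap 0.0003 world [ 0.5299 -0.1896  0.0288]
tool axes in fence
 [[ 0.001 -0.     1.   ]
 [-0.002  1.     0.   ]
 [-1.    -0.002  0.001]]
```

View pics/side13.png

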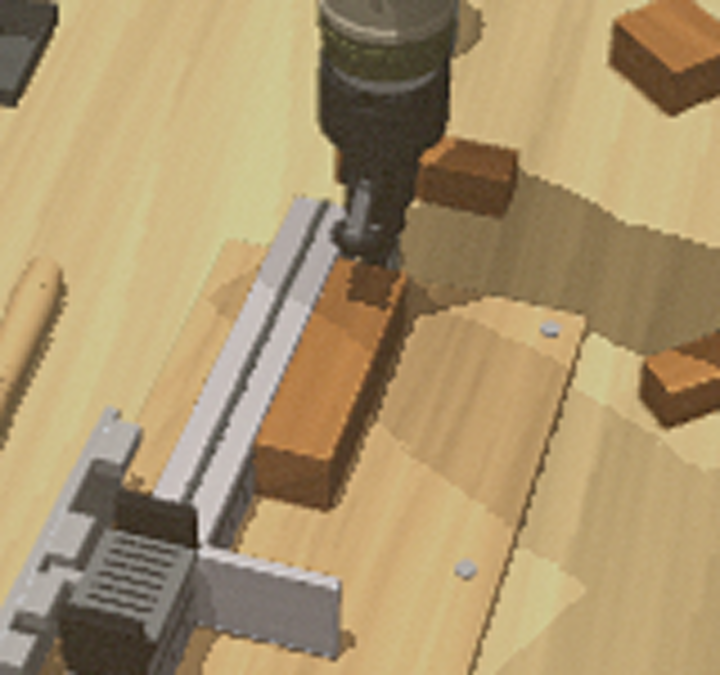

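Call:
servo_tool(
  moves=[
    [0,0.8,0,0,1],
    [0,0.8,0,0,1],
    [0,0.8,0,0,1],
    [0,0.8,0,0,1],
    [0,0.8,0,0,1],
    [0,0.8,0,0,1],
    [0,0.8,0,0,1],
    [0,0.6,0,0,1],
    [0,0.5,0,0,1],
    [0,0,0,0,1],
  ],
)

```text
clock: 25.8
tcp_pos: [0.5339, -0.1215, 0.028]
orientation: [0.706, 0.025, 0.707, -0.024]
wrist_force: [0.2, 0.3, 1.1]
finger_gap: -0.0
```

```bash
python3 - <<'E'
from fit import *
show(); P=cam("side"); cv2.imwrite("pics/side14.png",cv2.resize(P["pixels"][180:310,230:370],None,fx=4.5,fy=4.5,interpolation=cv2.INTER_CUBIC))
E
```

```text
t 25.8 fence xyz mm [   6.7 -121.5   28. ] F [0.2 0.3 1.1] gap -0.0 world [ 0.5339 -0.1215  0.028 ]
tool axes in fence
 [[-0.001 -0.001  1.   ]
 [ 0.001  1.     0.001]
 [-1.     0.001 -0.001]]
```

View pics/side14.png

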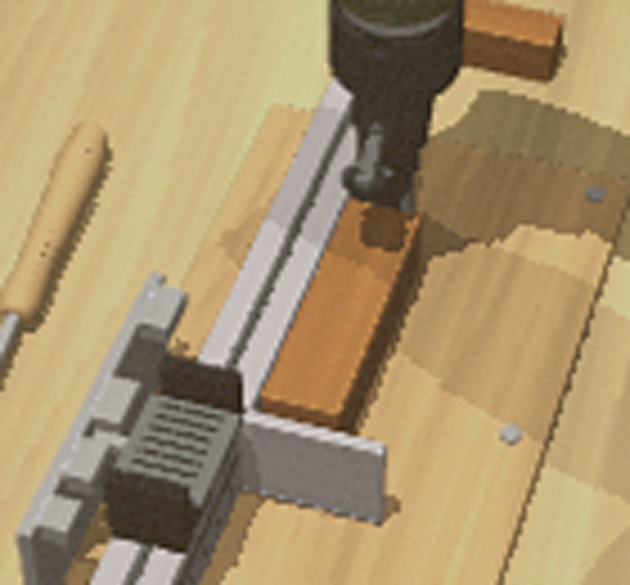

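Call:
servo_tool(
  moves=[
    [0,0.3,0,0,1],
    [0,0.3,0,0,1],
    [0,0.3,0,0,1],
    [0,0.3,0,0,1],
    [0,0.2,0,0,1],
    [0,0,0,0,1],
    [0,0,0,0,1],
    [0,0,0,0,1],
    [0,0,0,0,1],
    [0,0,0,0,1],
  ],
)

```text
clock: 27.1
tcp_pos: [0.5353, -0.1086, 0.0283]
orientation: [0.707, 0.025, 0.707, -0.025]
wrist_force: [-0.1, -0.2, -0.0]
finger_gap: 0.0
```

```bash
python3 - <<'E'
from fit import *
show(); P=cam("side"); cv2.imwrite("pics/side15.png",cv2.resize(P["pixels"][180:310,230:370],None,fx=4.5,fy=4.5,interpolation=cv2.INTER_CUBIC))
E
```

```text
t 27.1 fence xyz mm [   7.2 -108.5   28.3] F [-0.1 -0.2 -0. ] gap 0.0 world [ 0.5353 -0.1086  0.0283]
tool axes in fence
 [[ 0. -0.  1.]
 [-0.  1.  0.]
 [-1. -0.  0.]]
```

View pics/side15.png

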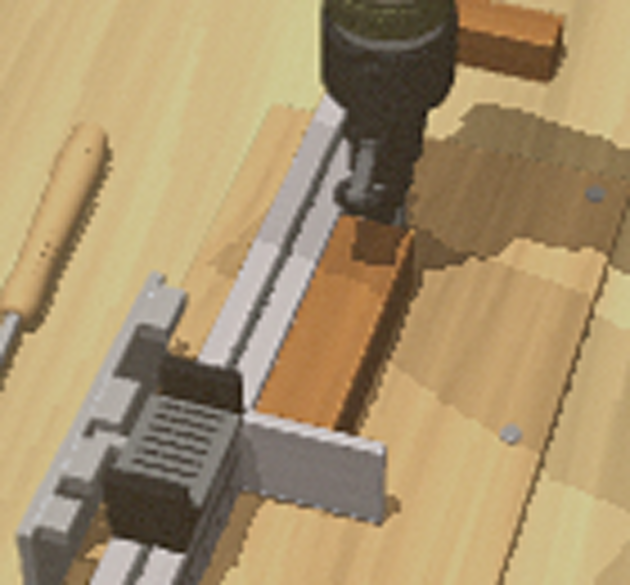

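Call:
servo_tool(
  moves=[
    [0,0.15,0,0,1],
    [0,0.15,0,0,1],
    [0,0.15,0,0,1],
    [0,0.15,0,0,1],
    [0,0,0,0,1],
    [0,0,0,0,1],
    [0,0,0,0,1],
    [0,0,0,0,1],
    [0,0,0,0,1],
    [0,0,0,0,1],
  ],
)

```text
clock: 28.4
tcp_pos: [0.5356, -0.1026, 0.0283]
orientation: [0.707, 0.025, 0.707, -0.025]
wrist_force: [0.7, 0.1, 0.5]
finger_gap: 0.0002
```

Call:
servo_tool(
  moves=[
    [0,0.1,0,0,1],
    [0,0.1,0,0,1],
    [0,0.1,0,0,1],
    [0,0.1,0,0,1],
    [0,0,0,0,1],
    [0,0,0,0,1],
    [0,0,0,0,1],
    [0,0,0,0,1],
    [0,0,0,0,1],
    [0,0,0,0,1],
  ],
)

```text
clock: 29.65
tcp_pos: [0.5359, -0.0985, 0.0283]
orientation: [0.707, 0.025, 0.707, -0.025]
wrist_force: [0.0, 0.4, -0.7]
finger_gap: 0.0002
```

```bash
python3 - <<'E'
from fit import *
show(); P=cam("side"); cv2.imwrite("pics/side16.png",cv2.resize(P["pixels"][180:310,230:370],None,fx=4.5,fy=4.5,interpolation=cv2.INTER_CUBIC))
E
```

```text
t 29.65 fence xyz mm [  7.1 -98.3  28.3] F [ 0.   0.4 -0.7] gap 0.0002 world [ 0.5359 -0.0985  0.0283]
tool axes in fence
 [[-0. -0.  1.]
 [ 0.  1.  0.]
 [-1.  0. -0.]]
```

View pics/side16.png

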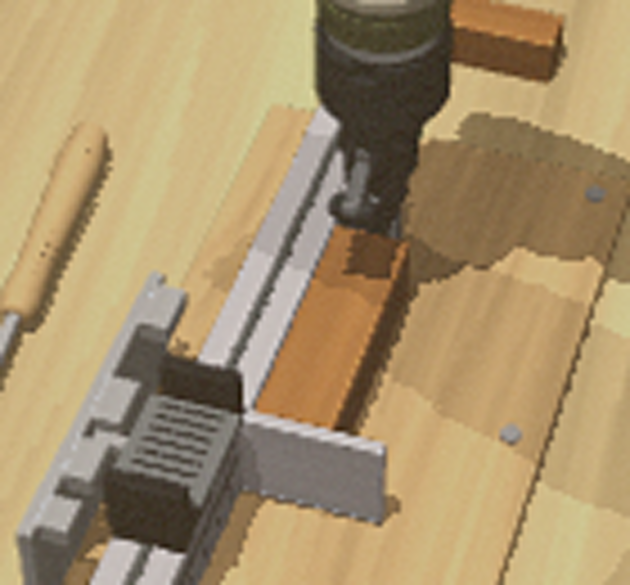

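Call:
servo_tool(
  moves=[
    [0,0.1,0,0,1],
    [0,0.1,0,0,1],
    [0,0.1,0,0,1],
    [0,0,0,0,1],
    [0,0,0,0,1],
    [0,0,0,0,1],
    [0,0,0,0,1],
    [0,0,0,0,1],
    [0,0,0,0,1],
    [0,0,0,0,1],
  ],
)

```text
clock: 30.95
tcp_pos: [0.5361, -0.0956, 0.0283]
orientation: [0.707, 0.025, 0.707, -0.025]
wrist_force: [-0.2, -3.8, -0.6]
finger_gap: -0.0007
```

```bash
python3 - <<'E'
from fit import *
show(); P=cam("side"); cv2.imwrite("pics/side17.png",cv2.resize(P["pixels"][180:310,230:370],None,fx=4.5,fy=4.5,interpolation=cv2.INTER_CUBIC))
E
```

```text
t 30.95 fence xyz mm [  7.1 -95.4  28.3] F [-0.2 -3.8 -0.6] gap -0.0007 world [ 0.5361 -0.0956  0.0283]
tool axes in fence
 [[ 0. -0.  1.]
 [-0.  1.  0.]
 [-1. -0.  0.]]
```

View pics/side17.png

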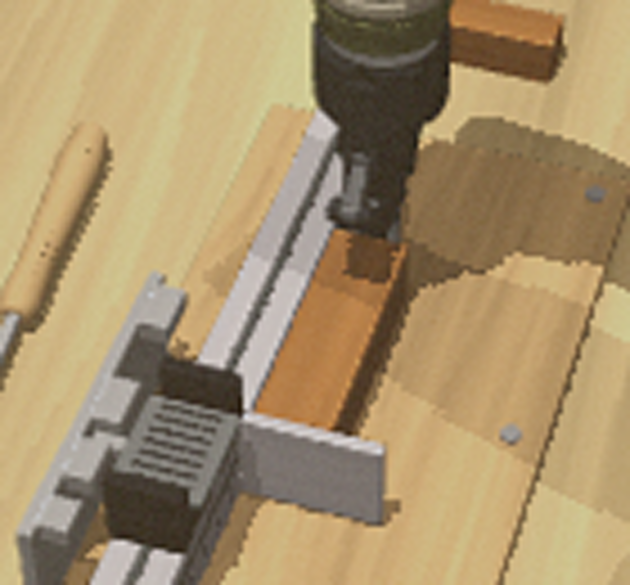

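Call:
servo_tool(
  moves=[
    [0,0.1,0,0,1],
    [0,0.05,0,0,1],
    [0,0,0,0,1],
    [0,0,0,0,1],
    [0,0,0,0,1],
    [0,0,0,0,1],
    [0,0,0,0,1],
    [0,0,0,0,1],
    [0,0,0,0,1],
    [0,0,0,0,1],
  ],
)

```text
clock: 32.25
tcp_pos: [0.5362, -0.0945, 0.0283]
orientation: [0.707, 0.024, 0.707, -0.025]
wrist_force: [-0.8, -5.3, -0.2]
finger_gap: -0.0001
```

Call:
servo_tool(
  moves=[
    [0,-1,0,0,1],
    [0,-2,0,0,1],
    [-2.5,-1,0,0,1],
    [-4,-1,0,0,1],
    [-4,-2,0,0,1],
    [0,-2,-4,0,1],
    [0,-1,-5,0,1],
    [0,0,-2,0,1],
    [0,0,0,0,1],
    [0,0,0,0,1],
  ],
)

```text
clock: 33.5
tcp_pos: [0.4205, -0.187, 0.1337]
orientation: [0.707, 0.025, 0.706, -0.025]
wrist_force: [-0.6, -0.3, 0.7]
finger_gap: -0.0002
```

```bash
python3 - <<'E'
from fit import *
show(); P=cam("side"); cv2.imwrite("pics/side18.png",cv2.resize(P["pixels"][180:310,230:370],None,fx=4.5,fy=4.5,interpolation=cv2.INTER_CUBIC))
p=cam("top"); pickle.dump(p,open("top18.pkl","wb"));pickle.dump(P,open("side18.pkl","wb"))
cv2.imwrite("pics/top18.png",cv2.resize(p["pixels"][190:303,222:402],None,fx=4.4,fy=4.4,interpolation=cv2.INTER_CUBIC))
E
```

```text
t 33.5 fence xyz mm [-101.8 -194.7  133.7] F [-0.6 -0.3  0.7] gap -0.0002 world [ 0.4205 -0.187   0.1337]
tool axes in fence
 [[ 0.002  0.     1.   ]
 [-0.     1.    -0.   ]
 [-1.    -0.     0.002]]
```

View pics/side18.png

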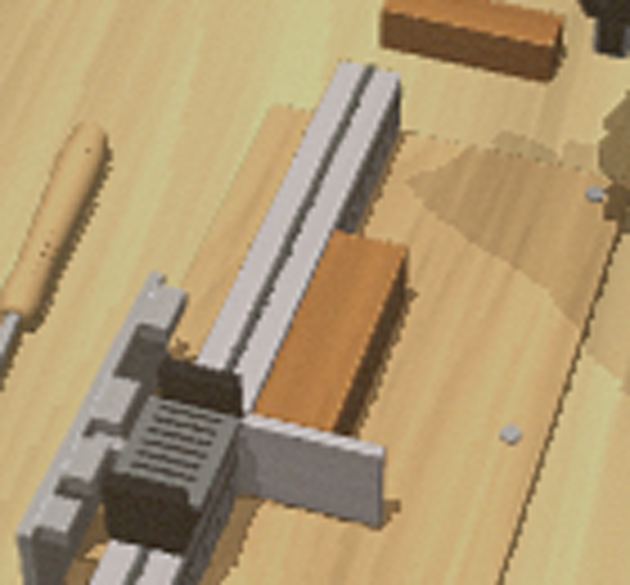

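View pics/top18.png

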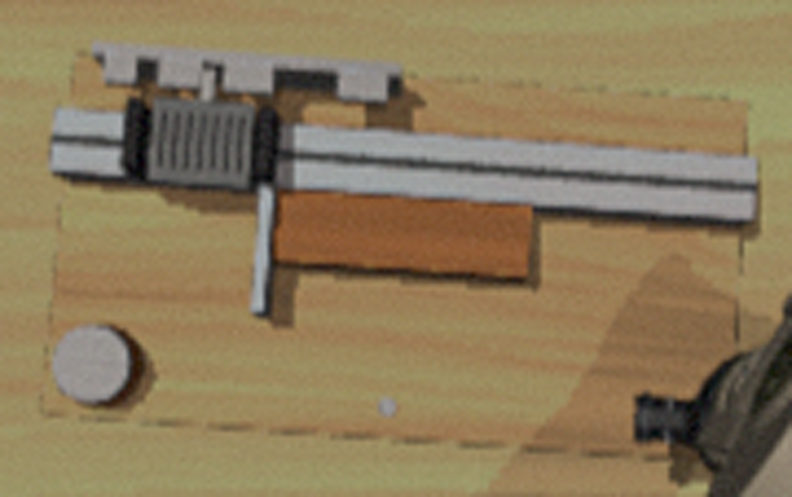

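```bash
python3 - <<'E'
from fit import *
v=[.53416,.00027,-.0698]
def g(U,z): return np.round(Ti(v,atz(p,ct(U),z))*1000,1)
print("blank top",[g(U,.057).tolist() for U in[(535,207),(528,278),(273,264),(277,192)]])
print("blade",g((202,85),.084),g((216,85),.084),"lugs out",g((124,133),.105),g((279,130),.105))
print("stop face",g((274,190),.075),g((266,315),.075))
E
```

```text
blank top [[29.0, -83.4, 57.0], [-15.6, -81.7, 57.0], [-17.6, 76.4, 57.0], [27.5, 77.4, 57.0]]
blade [ 86.5 125.8  84. ] [ 87.1 117.3  84. ] lugs out [ 50.3 167.2 105. ] [ 58.4  74.9 105. ]
stop face [26.1 77.8 75. ] [-50.7  76.7  75. ]
```

Call:
servo_tool(
  moves=[
    [0,4.6,0,0,-1],
    [0,4.6,0.3,0,-1],
    [0,4.6,0.3,0,-1],
    [0,4.6,0.3,0,-1],
    [2.5,0,0.3,0,-1],
    [2.5,0,0,0,-1],
    [2.5,0,0,0,-1],
    [2.5,0,0,0,-1],
    [1.8,0,0,0,-1],
    [0,0,0,0,-1],
  ],
)

```text
clock: 34.85
tcp_pos: [0.4437, -0.0029, 0.014]
orientation: [0.706, 0.025, 0.708, -0.024]
wrist_force: [-0.4, -0.3, 0.6]
finger_gap: 0.085
```

```bash
python3 - <<'E'
from fit import *
show(); go((-28,-10,15))
E
```

```text
t 34.85 fence xyz mm [-91.6  -9.4  14. ] F [-0.4 -0.3  0.6] gap 0.085 world [ 0.4437 -0.0029  0.014 ]
tool axes in fence
 [[-0.003 -0.001  1.   ]
 [ 0.     1.     0.001]
 [-1.     0.    -0.003]]
tool shift cm [-0.12 -0.06  6.36]
```

Call:
servo_tool(
  moves=[
    [0,0,1,0,-1],
    [0,0,1,0,-1],
    [0,0,1.2,0,-1],
    [0,0,1.2,0,-1],
    [0,0,1,0,-1],
    [0,0,0.5,0,-1],
    [0,0,0.3,0,-1],
    [0,0,0.2,0,-1],
    [0,0,0,0,-1],
    [0,0,0,0,-1],
  ],
)

```text
clock: 36.1
tcp_pos: [0.5079, -0.0079, 0.0153]
orientation: [0.707, 0.025, 0.707, -0.025]
wrist_force: [-0.1, -0.2, 0.8]
finger_gap: 0.0853
```

Call:
servo_tool(
  moves=[
    [0,0,0.1,0,-1],
    [0,0,0.1,0,-1],
    [0,0,0.1,0,-1],
    [0,0,0,0,-1],
    [0,0,0,0,-1],
    [0,0,0,0,-1],
    [0,0,0,0,-1],
    [0,0,0,0,-1],
    [0,0,0,0,-1],
    [0,0,0,0,-1],
  ],
)

```text
clock: 37.35
tcp_pos: [0.5092, -0.0079, 0.015]
orientation: [0.705, 0.025, 0.708, -0.025]
wrist_force: [-6.1, 1.3, 4.9]
finger_gap: 0.0855
```

```bash
python3 - <<'E'
from fit import *
show()
E
```

```text
t 37.35 fence xyz mm [-25.9  -9.9  15. ] F [-6.1  1.3  4.9] gap 0.0855 world [ 0.5092 -0.0079  0.015 ]
tool axes in fence
 [[-0.003  0.     1.   ]
 [-0.     1.    -0.   ]
 [-1.    -0.    -0.003]]
```

Call:
servo_tool(
  moves=[
    [0,0,-1,0,-1],
    [0,0,-2,0,-1],
    [0,0,-2,0,-1],
    [-3,0,-1,0,-1],
    [-4,0,-1,0,-1],
    [-4,-4,0,0,-1],
    [0,-5,0,0,-1],
    [0,-5,0,0,-1],
    [0,-4,0,0,-1],
    [0,0,0,0,-1],
  ],
)

```text
clock: 38.6
tcp_pos: [0.429, -0.1855, 0.1255]
orientation: [0.707, 0.026, 0.706, -0.027]
wrist_force: [-0.1, 0.2, 0.2]
finger_gap: 0.0856
```

```bash
python3 - <<'E'
from fit import *
show(); P=cam("side"); cv2.imwrite("pics/side20.png",P["pixels"])
p=cam("top")
cv2.imwrite("pics/top20.png",cv2.resize(p["pixels"][190:303,222:402],None,fx=4.4,fy=4.4,interpolation=cv2.INTER_CUBIC))
E
```

```text
t 38.6 fence xyz mm [ -93.4 -192.6  125.5] F [-0.1  0.2  0.2] gap 0.0856 world [ 0.429  -0.1855  0.1255]
tool axes in fence
 [[ 0.002  0.004  1.   ]
 [-0.001  1.    -0.004]
 [-1.    -0.001  0.002]]
```

View pics/side20.png

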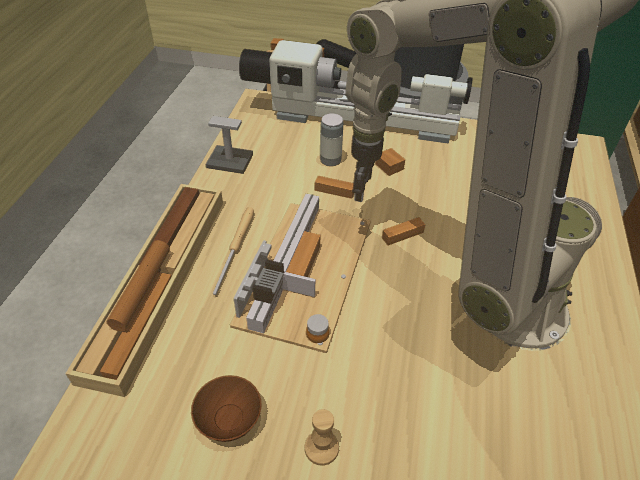

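View pics/top20.png

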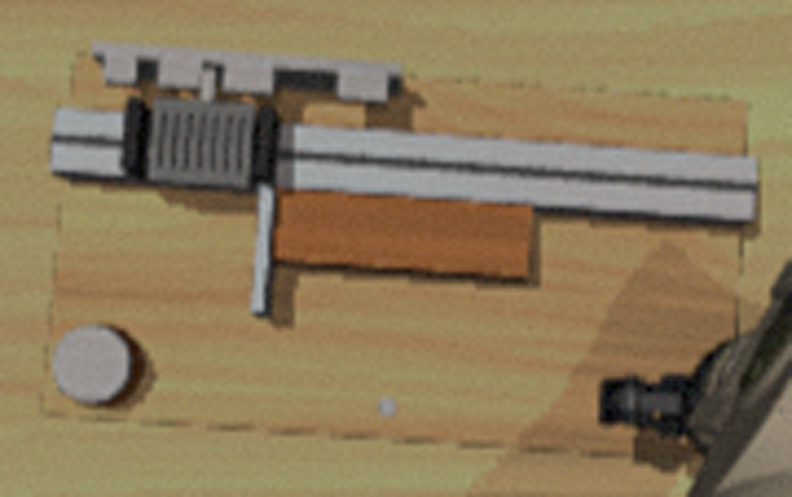

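```bash
python3 -c "
from workcell import order
print(order.hand_in())"
```

```text
the job is handed in; nothing more can be done
None
```

The stop is locked in the next notch, the blank lies snug along the fence and butts against the stop, and I handed the job in at about 39 s of the 61 s. The hand-in gave no verdict, so this rests on my own checks.

- **Stop:** I pressed the tab about 10 mm down and slid the carriage until the blade was under the tooth. I then lifted off and pushed the +y lug until the resistance dropped from 6 N to 2 N. The last pictures show the tab up and its blade in the next notch, at about 71 mm of travel. The highest wrist force I read while handling the carriage and tab was about 9 N.
- **Blank:** I pushed it square to the fence with the two open fingers, then pushed its end up to the stop (about 5 N). A second light press against the fence gave about 8 N and stopped in the same place within 0.2 mm. From the top view before that second press:
  - Its end was within about 1 mm of the stop face.
  - It was about 0.01 rad off parallel.
  - It lay flat.
- **Disagreement:** the top camera put the blank's fence-side edge at x of about 28 mm instead of 30. The touch readings and the side view showed no gap, so I take that as calibration error.
- **Other things:** nothing else shows any movement in the pictures, and the gripper was clear of everything at the end.

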